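# Bed a heeled mounting foot in the check nest with the toggle clamp

### The job

Draw the mounting foot that has the raised heel out from under the instrument riser and set it in the check nest, heel down in the three-walled pocket and toe on the narrow rest. Bed it by swinging the toggle clamp over centre until it is shut on the foot for a moment, then swing the clamp fully back open again, leaving the foot seated in the nest. Leave the plain foot where it lies and the brass sleeve standing.

Things in the scene. Friction and masses are not known exactly. Their poses are not given: they have to be found in the camera images.
- heel_foot: Foot to be checked: grey iron bar 160 long (x), 36 wide (y), 22 high; at its -x end a heel block 40 long, 36 wide, rising to 46 high. 0.75 kg, centre of mass 12 mm to the heel side of the middle. Origin mid-underside, x from heel to toe, z up. Lies flat on the bench under the riser, only the heel end (about 70 mm) sticking out towards the robot.
- plain_foot: Another grey cast iron foot, 130 x 36 x 22 mm, flat, without heel. Lies parallel to the heeled foot about 120 mm beside it (either side), also half under the riser. Origin at the middle of its underside. To be left alone.
- riser: Fixed wooden riser: board 200 deep (x), 300 wide (y), 18 thick, underside 90 mm above the bench, on two side legs 18 mm thick at its y ends; on it a white enamel tachometer housing (top 250 mm above the bench). Open at the front, the -x edge, 100 mm from the origin. Origin on the bench under its centre.
- nest: Fixed check nest with toggle clamp, origin on the bench. Base plate 15 mm thick, x -60 to +210, y +-105 mm. Carries the heel pocket (-y half) and toe rest (+y half), both with rest level 60 mm above the bench; between them (y -30 to +45 mm) it is open down to the plate, room for fingers. Clamp yoke at x 98 to 142, y -15 to +25 mm, 120 mm high.
- nest_seat (a point): Where the heeled foot's origin belongs: at rest level, 60 mm above the nest's origin, axes as the nest's. The seated foot's x axis (heel to toe) points along the nest's +y; there is 4 mm play at each side and 6 mm between heel and end wall.
- clamp_hinge (a point): Point on the clamp's hinge axis, in the middle of the arm. The axis is parallel to the nest's y, 120 mm along the nest's x from its origin and 105 mm above the bench.
- clamp_bar (a point): Middle of the clamp's round black cross handle: 18 mm thick, 120 long, parallel to the hinge axis, 160 mm from it. A 12 mm stem meets it in the middle; either half can be pinched from above and turns between the fingers. At clamp 1.65 (shut) it is 155 mm from the hinge to nest -x and 40 mm above it (145 above the bench); opening swings it up and over to +x. Axes turn with the arm.
- clamp (a joint): Clamp angle, rad. 0: fully open, arm a little past upright (the start). 1.65: shut, rubber pad on the 22 mm high body of a seated foot, at nest x 0, y 5 mm. Over-centre spring: below about 0.85 it drives itself open, above it shut, with up to 1.4 N m (9 N at the bar), damped (0.8 N m s/rad). With no foot it goes on to 1.77.
- sleeve: Brass rotor shaft sleeve, a tube 48 mm across and 110 mm high standing upright on the bench beyond the gap between riser and nest. Origin at the middle of its underside. To be left standing.
- pocket (a point): Middle of the heel pocket's floor, at rest level, 61 mm from the nest's origin to -y. Steel floor 62 mm long in y (nest y -92 to -30). Cheeks on both sides 26 mm high, 44 mm apart inside (x = +-22 mm), 10 mm thick; end wall with inner face at nest y = -86 mm; open towards the toe rest. No room for fingers inside.
- toe_rest (a point): Middle of the narrow toe rest's top, at rest level, 55 mm from the nest's origin to +y. The rest is 20 mm wide in y and has 8 mm high lips 44 mm apart inside (x = +-22 mm).
- foot_heel (a point): Middle of the top of the heeled foot's heel, 60 mm from its origin to -x and 46 mm above its underside. Axes as the foot's.
There are look-alikes about, which are no part of the job. Leave any purple look-alike of the heel_foot alone.

How it is judged:
On the way, in this order (a step that is already met when the one before it is completed fails the run):
1. the heeled foot lies in the nest, let go, the clamp still open (x of heel_foot in the frame of nest_seat between -0.006 and 0.006 m and y of heel_foot in the frame of nest_seat between -0.014 and 0.014 m and z of heel_foot in the frame of nest_seat between -0.003 and 0.003 m and angle between the x axis of heel_foot and the y axis of nest, either way round below 0.1 rad and angle between heel_foot's own z axis and vertical below 0.06 rad and contact force between the fingers and heel_foot below 0.3 N and value of joint clamp below 0.3 rad and y of foot_heel in the frame of nest_seat below -0.04 m), for 0.1 s.
2. the clamp is shut on the seated foot (x of heel_foot in the frame of nest_seat between -0.006 and 0.006 m and y of heel_foot in the frame of nest_seat between -0.014 and 0.014 m and z of heel_foot in the frame of nest_seat between -0.003 and 0.003 m and angle between the x axis of heel_foot and the y axis of nest, either way round below 0.1 rad and angle between heel_foot's own z axis and vertical below 0.06 rad and value of joint clamp between 1.61 and 1.7 rad and y of foot_heel in the frame of nest_seat below -0.04 m), for 0.3 s.
At the end, for the whole second after the job is handed in: Heeled foot in the nest, heel at the pocket: within 6 mm across, 14 mm along, 3 mm in height of nest_seat, 0.1 rad of the nest's line, level, at rest; clamp back open (below 0.15 rad), after having been shut on the foot (1.61 to 1.70 rad for 0.3 s) (x of heel_foot in the frame of nest_seat between -0.006 and 0.006 m and y of heel_foot in the frame of nest_seat between -0.014 and 0.014 m and z of heel_foot in the frame of nest_seat between -0.003 and 0.003 m and angle between the x axis of heel_foot and the y axis of nest, either way round below 0.1 rad and angle between heel_foot's own z axis and vertical below 0.06 rad and linear speed of heel_foot below 0.02 m/s and value of joint clamp below 0.15 rad and y of foot_heel in the frame of nest_seat below -0.04 m); the robot touches nothing.
It fails at once if the plain foot is shifted by more than 25 mm (distance of plain_foot from where it was at the start of the episode above 0.025 m).
It fails at once if the brass sleeve is knocked over (angle between sleeve's own z axis and vertical above 0.5 rad).
It also fails if it takes over 72 s, if anything falls off the work surface, if the arm or the gripper's body presses on something with over 40 N, if the wrist force passes 120 N, or if a joint passes its speed limit or range.

### The arm

A 7-joint arm with a two-finger parallel gripper is mounted at the origin on the work surface. World frame = base frame: x ahead of the robot, y to its left, z up, the work surface at z = 0. Lengths are in m, angles in rad, forces in N, time in s.
With the tool pointing down it reaches from about 0.35 to 0.9 m from the base axis. Payload 8.1 kg.
Tool frame: the origin (TCP) lies at the very end of the fingers, on their centre line; the grasp point (between the pads) lies arm.grasp_offset behind it (arm.grasp_offset is the distance from the TCP to the grasp point, in m); z points along the fingers, y is the line along which they close (so a half turn about z gives the same grasp; the last joint's range is limited). The gripper opens to 92 mm and grips with 3 to 60 N. Pads are 19 mm wide; open, the fingers measure 130 mm over their backs; the gripper's body (75 mm by 190 mm) begins 47 mm behind the grasp point.
Start: joints at [-1.329, 0.434, 0.025, 1.573, -0.012, 1.134, -0.075], TCP at [0.211, 0.588, 0.198] pointing down, gripper open.
Joint ranges: [-2.62, 2.62], [-0.44, 2.09], [-1.27, 1.32], [0.08, 2.57], [-1.32, 4.46], [0.12, 2], [-2.74, 2.74]. Speed limits (rad/s): [2.22, 2.22, 3.01, 3.01, 3.14, 3.14, 3.14].

### API

Orientations are given as a unit quaternion [x, y, z, w].
In Python, from station import arm, gripper_to, snapshot gives the robot as it stands. Calls block until the motion is done:
- arm.movep(position, orientation): joint-space move of the TCP to a pose.
- arm.move_linear(position, attitude=None, rate=0.15, stop_force=None): straight line of the TCP; attitude=None keeps the orientation; rate is the mean speed in m/s. With stop_force (N) it stops when the force on the tool has changed by that much, and returns True; else False.
- arm.movej(angles): joint-space move.
- gripper_to(opening, strength=None): finger opening in m; strength is the grip in N (None keeps the last); returns when the fingers have stopped.
- arm.dwell(seconds).
- arm.solve_ik(position, orientation): joint angles nearest the present ones, or None.
- arm.read_state(): the state.
- snapshot(name): name is "scene" or "top"; returns a dict with "img" (420x560x3 uint8, red, green, blue), "range_z" (420x560 float32, m along the optical axis (not along the pixel's ray), 0 where there is no reading), "camera_matrix" (3x3 intrinsics, pixels), "position" and "attitude" of the camera in the world. Camera axes: x right, y up, looking along -z (the intrinsics and any distortion apply to the point x, -y, -z); pixel columns grow to the right and rows downward; lengths in m; the calibration is good to about 2 mm. A picture is of the moment at which its call begins.
A pose or a line that the arm cannot do raises arm.MotionError and nothing moves.
- arm.close_job(): hands the job in; it is judged then, once.
The state is a dict: "clock": time; "q": joint angles; "joint_velocities": joint speeds; "joint_efforts": joint torques, N m; "position": TCP position; "eef_rot": TCP orientation; "force": force on the tool from outside, world axes, zero at the start; "wrist_torque": the same for the moment, N m; "opening": finger opening in m; "grasp_force": force on a finger pad.
Only numpy, scipy, OpenCV 4.12 (cv2) and the standard library are available. Lean on these libraries where they do the work, as an engineer would, in place of code of your own. Each camera call takes 0.05 s, during which the arm holds its last target. There are 200 camera calls.

## Working session

There is one attempt and no reset: what is moved stays moved. The work goes in short steps, each a Python script; the robot and the scene stay as the last script left them, time stands still between calls to the robot, and variables do not carry over. Pictures are saved under pics/ and viewed, at most 12 in all, crops included, and the job is handed in when it is done.

```bash
ls; mkdir -p pics; cat > h.py <<'E'
import numpy as np, cv2
from scipy.spatial.transform import Rotation as R
from station import arm, gripper_to, snapshot
def cloud(s):
    K=s["camera_matrix"]; z=s["range_z"]; v,u=np.indices(z.shape)
    p=np.stack([(u-K[0,2])/K[0,0]*z,-(v-K[1,2])/K[1,1]*z,-z],-1)
    a=np.array(s["attitude"]); M=R.from_quat(a).as_matrix() if a.size==4 else a
    P=p@M.T+s["position"]; P[z==0]=np.nan; return P
E
python3 - <<'E'
from h import *
for n in("scene","top"):
    s=snapshot(n); np.savez(n,P=cloud(s),img=s["img"]); cv2.imwrite(f"pics/{n}0.png",s["img"][...,::-1])
    print(n,s["position"],s["attitude"],s["camera_matrix"])
print(arm.read_state(),arm.grasp_offset)
E
```

```text
pics
scene [ 0.29962339 -0.69006192  1.26499755] [ 0.3326429  -0.05234695 -0.12296854  0.93353481] [[516.32264592   0.         277.44144399]
 [  0.         516.32264592 217.06652431]
 [  0.           0.           1.        ]]
top [0.23597526 0.18285135 1.76358648] [ 0.06409785 -0.07205509 -0.69847774  0.70910392] [[492.01319614   0.         275.69251023]
 [  0.         492.01319614 216.73026342]
 [  0.           0.           1.        ]]
{'clock': 0.1, 'q': array([-1.32860288,  0.43517361,  0.02497762,  1.57400271, -0.01157719,
        1.13398306, -0.07506439]), 'joint_velocities': array([ 0.000825  , -0.00114008,  0.00073182, -0.00254811, -0.00154599,
       -0.00040421, -0.00013685]), 'joint_efforts': array([ 4.14802445e-03, -6.69129324e+01,  9.88444202e-01, -3.15144038e+01,
       -6.05866034e-02,  3.75441578e-02,  2.95161612e-05]), 'position': array([0.21114784, 0.58772901, 0.19721223]), 'eef_rot': array([ 1.71557665e-01,  9.85173823e-01, -7.09605751e-04, -4.63232600e-05]), 'force': array([ 0.52732223,  0.6907252 , -0.67677134]), 'wrist_torque': array([ 0.03555437, -0.03726358, -0.00191158]), 'grasp_force': 0.0, 'opening': 0.09191364636316098} 0.0188
```

View pics/scene0.png

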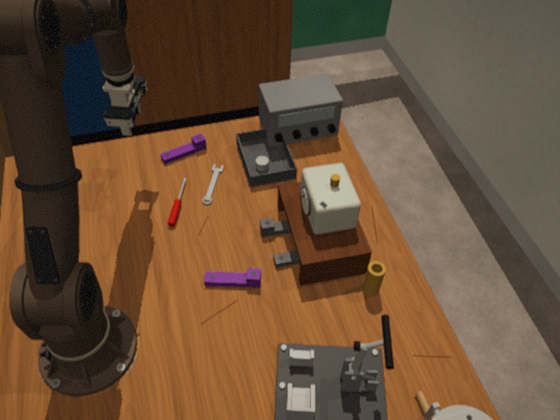

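View pics/top0.png

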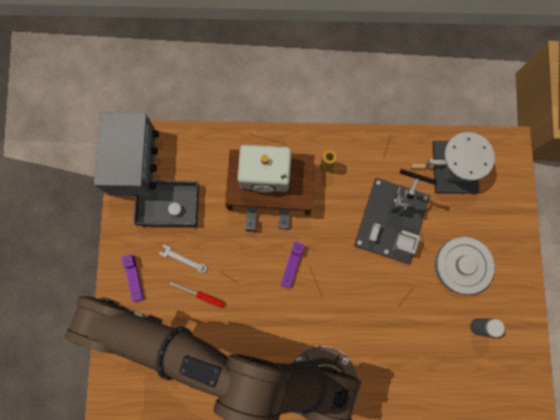

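The scene view shows the heeled foot at (275,227), the plain foot at (287,258), and the purple look-alikes at (232,278) and (183,150). In the top view the feet are at (252,218) and (285,218), the nest at (392,220), its pocket at (407,241), the toe rest at (375,232) and the clamp bar at (417,177).

```bash
python3 - <<'E'
from h import *
d=np.load("top.npz");im=d["img"][...,::-1];P=d["P"]
a=cv2.resize(im[145:270,345:445],(480,600),interpolation=cv2.INTER_CUBIC)
b=cv2.resize(im[145:245,220:340][:,:],None,fx=4,fy=4,interpolation=cv2.INTER_CUBIC) 
cv2.imwrite("pics/c1.png",a)
b=cv2.resize(im[140:240,215:345],(780,600),interpolation=cv2.INTER_CUBIC);cv2.imwrite("pics/c2.png",b)
for n in("top","scene"):
    P=np.load(n+".npz")["P"].reshape(-1,3)
    def reg(lo,hi,zl,zh):
        m=(P[:,0]>lo[0])&(P[:,0]<hi[0])&(P[:,1]>lo[1])&(P[:,1]<hi[1])&(P[:,2]>zl)&(P[:,2]<zh);return P[m]
    t=np.load(n+".npz")["P"]
    if n=="top":
        for u,v in[(252,214),(252,226),(285,222),(285,212),(392,220),(407,241),(375,232),(417,177),(329,157),(270,200)]: print(u,v,t[v,u].round(3))
    else:
        for u,v in[(268,227),(283,229),(287,258),(375,270),(387,340),(300,395),(302,355)]: print(u,v,t[v,u].round(3))
E
```

```text
252 214 [0.585 0.251 0.019]
252 226 [0.536 0.249 0.048]
285 222 [0.558 0.132 0.02 ]
285 212 [0.595 0.132 0.02 ]
392 220 [ 0.572 -0.256  0.016]
407 241 [ 0.49  -0.296  0.059]
375 232 [ 0.52  -0.184  0.058]
417 177 [ 0.665 -0.279  0.261]
329 157 [ 0.794 -0.025  0.054]
270 200 [0.618 0.187 0.106]
268 227 [0.546 0.241 0.042]
283 229 [0.593 0.24  0.019]
287 258 [0.574 0.131 0.023]
375 270 [ 0.786 -0.005  0.076]
387 340 [ 0.667 -0.283  0.263]
300 395 [ 0.488 -0.278  0.059]
302 355 [ 0.522 -0.182  0.056]
```

View pics/c1.png

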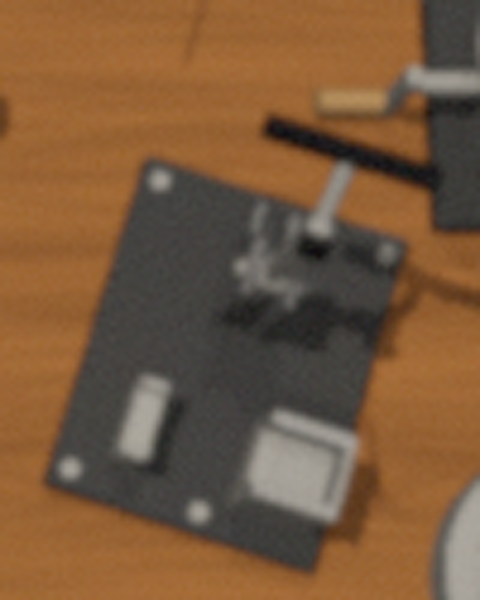

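View pics/c2.png

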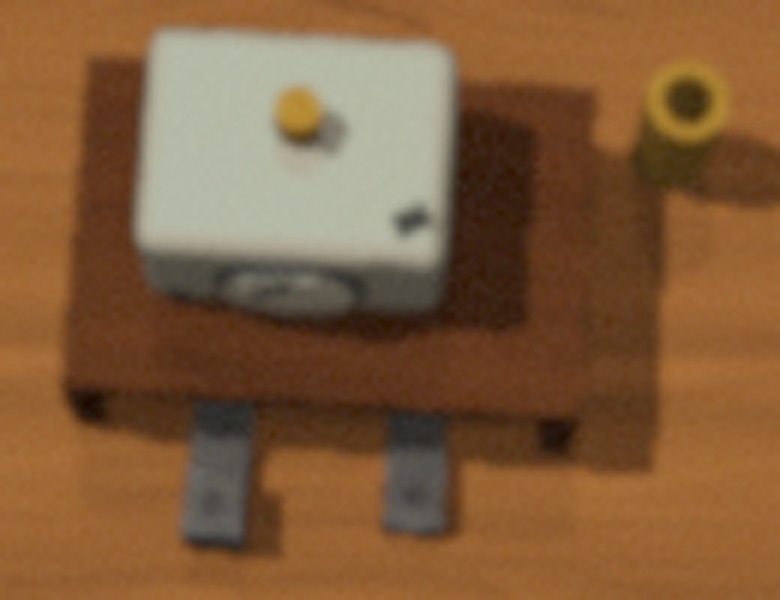

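The pocket (c1 at 300,470) opens towards the toe rest (145,420). A look-alike crank (350,100) sits close beyond the clamp bar (270,125)–(435,182). In c2, the left foot (215,490) is the one with the heel. I'll fit the poses numerically from depth.

```bash
python3 - <<'E'
from h import *
from scipy.optimize import minimize
for n in("top","scene"):
    d=np.load(n+".npz");Q=d["P"];I=d["img"].astype(float);sat=I.max(-1)-I.min(-1)
    P=Q.reshape(-1,3);g=(sat<28).ravel()
    def box(x0,x1,y0,y1,z0,z1,k=None):
        m=(P[:,0]>x0)&(P[:,0]<x1)&(P[:,1]>y0)&(P[:,1]<y1)&(P[:,2]>z0)&(P[:,2]<z1)
        return P[m if k is None else m&k]
    H=box(.48,.60,.20,.30,.036,.06,g);B=box(.5,.62,.2,.3,.012,.03,g);F=box(.48,.62,.09,.17,.012,.03)
    for nm,p in(("heel",H),("bar",B),("plain",F)):print(n,nm,len(p),np.median(p,0).round(4),p.min(0).round(3),p.max(0).round(3))
    for lo,hi in((.52,.54),(.54,.56),(.57,.585),(.585,.6)):
        p=box(lo,hi,.2,.3,.012,.06,g); print('  y mid',lo,((p[:,1].min()+p[:,1].max())/2).round(4),p[:,1].mean().round(4),len(p))
    # nest: base plate
    N=box(.38,.78,-.42,-.10,.008,.024,g); r=cv2.minAreaRect(N[:,:2].astype(np.float32)); print(n,'plate',r, cv2.boxPoints(r).round(3).tolist())
    W=(I.min(-1)>120).ravel()
    fl=box(.4,.62,-.36,-.13,.045,.1,W)
    toe=fl[fl[:,1]>-.23];pk=fl[fl[:,1]<=-.23]
    for nm,p in(("toe",toe),("pocket",pk)):
        r=cv2.minAreaRect(p[:,:2].astype(np.float32));print(n,nm,len(p),np.round(r[0],4),np.round(r[1],3),r[2],p.mean(0).round(4))
    K=box(.55,.8,-.45,-.15,.235,.29); K=K[np.abs(K[:,0]-.67)<.06]
    if len(K):
        c=K.mean(0);w,v=np.linalg.eigh(np.cov(K[:,:2].T));t=(K[:,:2]-c[:2])@v[:,1];print(n,'bar',len(K),c.round(4),v[:,1],t.min(),t.max())
    C=box(.66,.85,-.45,-.2,.08,.4); 
    if n=="top":
        for u,v in((412,166),(420,166),(428,164),(436,161),(440,190),(470,155)):print(u,v,Q[v,u].round(3))
E
```

```text
top heel 106 [0.5455 0.2562 0.0458] [0.526 0.239 0.037] [0.566 0.271 0.054]
top bar 109 [0.5899 0.2517 0.0215] [0.525 0.237 0.013] [0.612 0.27  0.029]
top plain 187 [0.5696 0.1359 0.0218] [0.494 0.099 0.012] [0.606 0.167 0.03 ]
  y mid 0.52 0.2552 0.2555 47
  y mid 0.54 0.2549 0.2539 56
  y mid 0.57 0.253 0.2535 35
  y mid 0.585 0.2532 0.2526 38
top plate ((0.607351541519165, -0.32227641344070435), (0.3115520775318146, 0.3776264786720276), 72.25127410888672) [[0.3799999952316284, -0.4129999876022339], [0.7400000095367432, -0.527999997138977], [0.8349999785423279, -0.23100000619888306], [0.4749999940395355, -0.11599999666213989]]
top toe 90 [ 0.5205 -0.1812] [0.019 0.06 ] 69.5013427734375 [ 0.5205 -0.181   0.0635]
top pocket 294 [ 0.4851 -0.2909] [0.064 0.064] 72.77251434326172 [ 0.4855 -0.2925  0.0714]
top bar 263 [ 0.6632 -0.2787  0.2601] [0.31500605 0.94908966] -0.060320208862154806 0.05912722844740681
412 166 [ 0.776 -0.336  0.021]
420 166 [ 0.777 -0.367  0.017]
428 164 [ 0.774 -0.384  0.054]
436 161 [ 0.777 -0.405  0.081]
440 190 [ 0.689 -0.44   0.008]
470 155 [ 0.781 -0.502  0.1
[... 243 characters left out ...]
id 0.52 0.2527 0.2465 75
  y mid 0.54 0.2541 0.2478 100
  y mid 0.57 0.2513 0.2505 50
  y mid 0.585 0.2517 0.2499 52
scene plate ((0.6251499652862549, -0.26666024327278137), (0.19665074348449707, 0.36953532695770264), 72.15492248535156) [[0.4189999997615814, -0.30399999022483826], [0.7710000276565552, -0.4169999957084656], [0.8309999704360962, -0.23000000417232513], [0.4790000021457672, -0.11599999666213989]]
scene toe 182 [ 0.5206 -0.181 ] [0.022 0.057] 73.69746398925781 [ 0.5207 -0.1818  0.0615]
scene pocket 639 [ 0.4838 -0.2914] [0.065 0.062] 71.90487670898438 [ 0.4853 -0.2901  0.0702]
scene bar 549 [ 0.6621 -0.2856  0.2594] [0.29480141 0.95555854] -0.05726388340957097 0.06423449998120251
```

```bash
cat >> h.py <<'E'
YF=-.04; YN=np.radians(-18.1)
NX=np.array([np.cos(YN),np.sin(YN),0]); NY=np.array([-NX[1],NX[0],0]); NO=np.array([.5035,-.2332,0])
def nest(x,y,z): return NO+x*NX+y*NY+[0,0,z]
def down(a): # tool z down, tool y (closing) at world angle a
    y=np.array([np.cos(a),np.sin(a),0]); z=np.array([0,0,-1.]); return R.from_matrix(np.c_[np.cross(y,z),y,z]).as_quat()
HG=np.array([.5475,.254,0])
E
python3 - <<'E'
from h import *
for k in(0,np.pi):
    for nm,p,a in(("grip",HG+[0,0,.03],YF+np.pi/2+k),("back",[.39,.26,.1],YF+np.pi/2+k),("mid",[.42,.0,.25],YF+np.pi/2+.65+k),("seat",nest(0,-.055,.09),YN+np.pi+k),("bar open",nest(.172,.043,.237),YN+k),("bar shut",nest(-.035,.043,.126),YN+k)):
        q=arm.solve_ik(p,down(a)); print(nm,np.round(p,3),None if q is None else np.round(q,2))
E
```

```text
grip [0.548 0.254 0.03 ] [-0.58  0.58  0.08  1.8  -0.06  0.76  1.06]
back [0.39 0.26 0.1 ] [-0.77  0.3   0.08  2.07 -0.03  0.77  0.86]
mid [0.42 0.   0.25] [-0.62  0.02  0.51  1.98 -0.01  1.14  2.08]
seat [ 0.486 -0.285  0.09 ] [-0.29  0.71  1.15  1.91 -0.76  1.05 -2.26]
bar open [ 0.68  -0.246  0.237] [-0.27  0.8   1.17  1.29 -0.73  1.49  0.5 ]
bar shut [ 0.484 -0.181  0.126] [-0.49  0.51  1.07  1.98 -0.55  0.97  0.53]
grip [0.548 0.254 0.03 ] [-0.94  0.65  0.62  1.84 -0.51  0.82 -1.67]
back [0.39 0.26 0.1 ] [-1.24  0.35  0.69  2.1  -0.31  0.79 -1.97]
mid [0.42 0.   0.25] [-0.91  0.01  0.81  2.   -0.01  1.13 -1.05]
seat [ 0.486 -0.285  0.09 ] [-0.11  0.55  0.8   1.9  -0.5   0.9   0.61]
bar open [ 0.68  -0.246  0.237] [-0.27  0.8   1.15  1.29 -0.71  1.48 -2.65]
bar shut [ 0.484 -0.181  0.126] [-0.53  0.56  1.16  1.98 -0.61  1.01 -2.54]
```

```bash
python3 - <<'E'
from h import *
o=down(YF-np.pi/2)
arm.movep([.42,.27,.2],o)
arm.move_linear(HG+[0,0,.12],rate=.2)
gripper_to(.075,60)
print(arm.move_linear(HG+[0,0,.030],rate=.1,stop_force=10))
gripper_to(.0,60)
s=arm.read_state();print(s["clock"],s["opening"],s["grasp_force"],s["position"],s["q"].round(2))
arm.move_linear(s["position"]+[0,0,.006],rate=.05)
ax=np.array([np.cos(YF),np.sin(YF),0])
arm.move_linear(s["position"]+[0,0,.008]-.155*ax,rate=.12)
s=arm.read_state();print(s["clock"],s["opening"],s["grasp_force"],s["position"],s["force"],s["wrist_torque"])
s=snapshot("scene");im=s["img"][...,::-1];cv2.imwrite("pics/s1.png",cv2.resize(im[120:300,100:340],(800,600),interpolation=cv2.INTER_CUBIC))
E
```

```text
False
5.55 0.00022772543730536436 0.0 [0.54749438 0.25401061 0.02999598] [-0.9   0.64  0.57  1.83 -0.46  0.81 -1.71]
7.2583 0.0005845668196380301 0.0 [0.39340915 0.26018249 0.03805669] [-0.17140158  0.32421208 -0.07089933] [-0.0108727   0.19398639 -0.05061919]
```

View pics/s1.png

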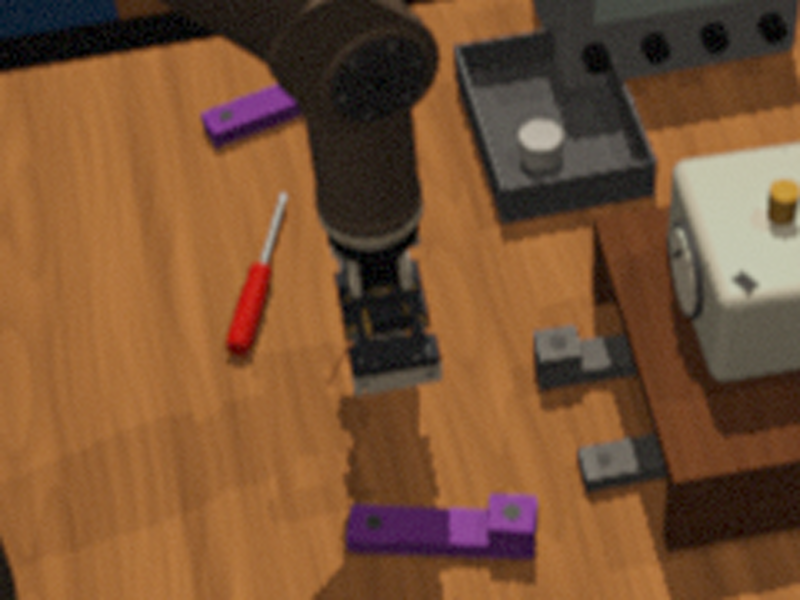

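The fingers closed on nothing: the foot still lies under the riser at crop (560,345), and the hand is at (395,360). I'll compare the hand's seen position with its reported position.

```bash
python3 - <<'E'
from h import *
print(arm.read_state()["position"],arm.read_state()["eef_rot"], arm.solve_ik([.393,.26,.038],down(YF-np.pi/2)))
for n in("scene","top"):
    s=snapshot(n);P=cloud(s).reshape(-1,3);np.savez(n+"1",P=cloud(s),img=s["img"])
    m=(abs(P[:,0]-.393)<.1)&(abs(P[:,1]-.26)<.15)
    for lo in(.02,.04,.06,.08,.1,.12,.15,.2):
        p=P[m&(P[:,2]>lo)&(P[:,2]<=lo+.02)]
        if len(p):print(n,lo,len(p),p.min(0).round(3),p.max(0).round(3))
    m=(P[:,2]>.036)&(P[:,2]<.06)&(abs(P[:,0]-.55)<.05)&(abs(P[:,1]-.25)<.05);p=P[m]
    print('heel',len(p),p.min(0).round(3),p.max(0).round(3),p.mean(0).round(3))
E
```

```text
[0.39339369 0.2601218  0.03802212] [ 9.99794184e-01 -2.02850281e-02  3.26552772e-04  2.04177704e-05] [-1.15495395  0.45521744  0.60815909  2.15199263 -0.42666456  0.65228879
 -1.86027307]
scene 0.02 170 [0.293 0.11  0.02 ] [0.444 0.409 0.031]
scene 0.04 1 [0.45  0.111 0.042] [0.45  0.111 0.042]
scene 0.12 68 [0.353 0.17  0.131] [0.426 0.341 0.14 ]
scene 0.15 308 [0.353 0.162 0.15 ] [0.429 0.305 0.17 ]
scene 0.2 39 [0.37  0.239 0.2  ] [0.418 0.252 0.219]
heel 150 [0.525 0.233 0.036] [0.565 0.277 0.052] [0.545 0.253 0.045]
top 0.02 146 [0.294 0.112 0.02 ] [0.446 0.408 0.036]
top 0.04 2 [0.45  0.11  0.044] [0.453 0.111 0.049]
top 0.15 35 [0.353 0.17  0.151] [0.424 0.357 0.17 ]
heel 118 [0.525 0.239 0.038] [0.565 0.274 0.055] [0.545 0.257 0.047]
```

The hand is where it reports, so the grip was probably too shallow. I'll retry deeper, closing part-way to learn where contact starts.

```bash
python3 - <<'E'
from h import *
G=np.array([.543,.2545,0])
arm.move_linear([.393,.26,.12],rate=.2)
gripper_to(.075,60)
print(arm.read_state()["opening"])
arm.move_linear(G+[0,0,.12],rate=.2)
print(arm.move_linear(G+[0,0,.012],rate=.12,stop_force=10))
gripper_to(.03,60)
s=arm.read_state();print(s["clock"],s["opening"],s["grasp_force"],s["position"],s["force"])
snap=snapshot("scene");cv2.imwrite("pics/s2.png",cv2.resize(snap["img"][140:290,200:400,::-1],(800,600),interpolation=cv2.INTER_CUBIC))
E
```

```text
0.07503394654715206
False
11.8917 0.034852178533987865 59.97396647930145 [0.54290201 0.25491111 0.0120475 ] [-0.85342072  2.50763981  0.75163057]
```

View pics/s2.png

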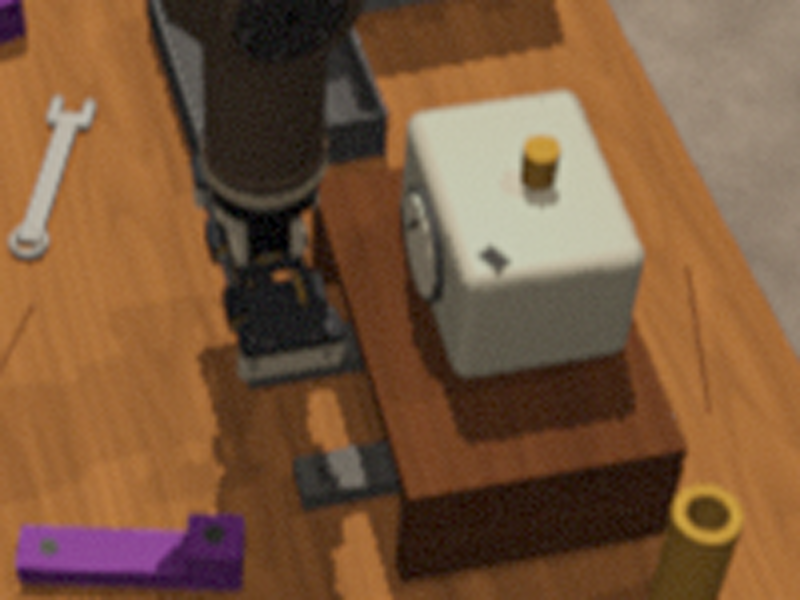

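Now gripped on the heel: opening 34.9 mm at 60 N, hand at crop (285,330). I'll drag it clear, let go, and measure the foot again along with the clearance at the clamp.

```bash
python3 - <<'E'
from h import *
p=arm.read_state()["position"]; ax=np.array([np.cos(YF),np.sin(YF),0])
arm.move_linear(p+[0,0,.001]-.16*ax,rate=.1)
s=arm.read_state();print(s["clock"],s["opening"],s["grasp_force"],s["position"],s["force"])
arm.move_linear(s["position"]-[0,0,.0015],rate=.05)
gripper_to(.075)
arm.move_linear(s["position"]+[0,0,.15],rate=.25)
arm.move_linear(s["position"]+[-.03,.13,.2],rate=.25)
for n in("top","scene"):
    sn=snapshot(n);Q=cloud(sn);P=Q.reshape(-1,3);np.savez(n+"2",P=Q,img=sn["img"])
    I=sn["img"].astype(float);sat=(I.max(-1)-I.min(-1)).ravel()
    m=(sat<28)&(P[:,0]>.34)&(P[:,0]<.56)&(abs(P[:,1]-.26)<.06)&(P[:,2]>.012)&(P[:,2]<.06)
    p=P[m];t=p[(p[:,2]>.036)];b=p[(p[:,2]<.028)&(p[:,2]>.017)]
    print(n,'heel',len(t),t.min(0).round(4),t.max(0).round(4),t.mean(0).round(4));print('body',len(b),b.min(0).round(4),b.max(0).round(4),b.mean(0).round(4))
    r=cv2.minAreaRect(p[:,:2].astype(np.float32));print(r)
    e=(P-NO)@np.c_[NX,NY,[0,0,1]]
    for z in np.arange(.1,.27,.02):
        k=e[(e[:,2]>z)&(e[:,2]<=z+.02)&(e[:,0]>0.03)&(e[:,0]<.2)&(abs(e[:,1])<.08)]
        if len(k):print(' z%.2f'%z,len(k),k.min(0).round(3),k.max(0).round(3))
cv2.imwrite("pics/s3.png",cv2.resize(sn["img"][110:290,110:350,::-1],(800,600),interpolation=cv2.INTER_CUBIC))
print(arm.read_state()["clock"])
E
```

```text
13.6917 0.03464765180308763 59.955739974975586 [0.38281766 0.26118749 0.01295406] [-1.9983237   0.34476936 -4.6492072 ]
top heel 110 [0.3668 0.2454 0.0383] [0.4058 0.2768 0.0579] [0.3854 0.2605 0.0471]
body 235 [0.3655 0.2384 0.017 ] [0.5229 0.2754 0.028 ] [0.4608 0.2561 0.0228]
((0.44394397735595703, 0.2573569715023041), (0.03240596503019333, 0.15692263841629028), 86.76737213134766)
 z0.10 75 [ 0.097 -0.019  0.1  ] [0.142 0.031 0.12 ]
 z0.12 39 [ 0.098 -0.013  0.12 ] [0.139 0.024 0.138]
 z0.14 16 [ 0.113 -0.002  0.14 ] [0.123 0.014 0.16 ]
 z0.16 13 [ 0.118 -0.002  0.162] [0.127 0.014 0.177]
 z0.18 8 [0.118 0.007 0.184] [0.129 0.014 0.195]
 z0.20 5 [0.106 0.007 0.212] [0.129 0.014 0.219]
 z0.22 63 [ 0.105 -0.005  0.22 ] [0.154 0.016 0.24 ]
 z0.24 82 [ 0.109 -0.051  0.24 ] [0.183 0.065 0.26 ]
 z0.26 174 [ 0.158 -0.054  0.26 ] [0.18  0.066 0.277]
scene heel 142 [0.367  0.2395 0.036 ] [0.4052 0.2815 0.0502] [0.3859 0.2573 0.0442]
body 387 [0.3673 0.2329 0.0171] [0.5236 0.2758 0.0276] [0.4581 0.2533 0.0216]
((0.44546422362327576, 0.25681138038635254), (0.043310899287462234, 0.15582463145256042), 87.16435241699219)
 z0.10 197 [ 0.098 -0.022  0.1  ] [0.141 0.029 0.12 ]
 z0.12 60 [ 0.1   -0.016  0.12 ] [0.14  0.021 0.14 ]
 z0.14 32 [ 0.115 -0.005  0.14 ] [0.13  0.008 0.159]
 z0.16 33 [ 0.117 -0.005  0.162] [0.131 0.008 0.179]
 z0.18 36 [ 0.119 -0.006  0.18 ] [0.134 0.007 0.199]
 z0.20 30 [ 0.106 -0.006  0.201] [0.134 0.008 0.22 ]
 z0.22 157 [ 0.106 -0.009  0.22 ] [0.154 0.015 0.24 ]
 z0.24 143 [ 0.141 -0.057  0.24 ] [0.181 0.063 0.26 ]
 z0.26 374 [ 0.163 -0.057  0.26 ] [0.18  0.063 0.271]
16.3417
```

View pics/s3.png

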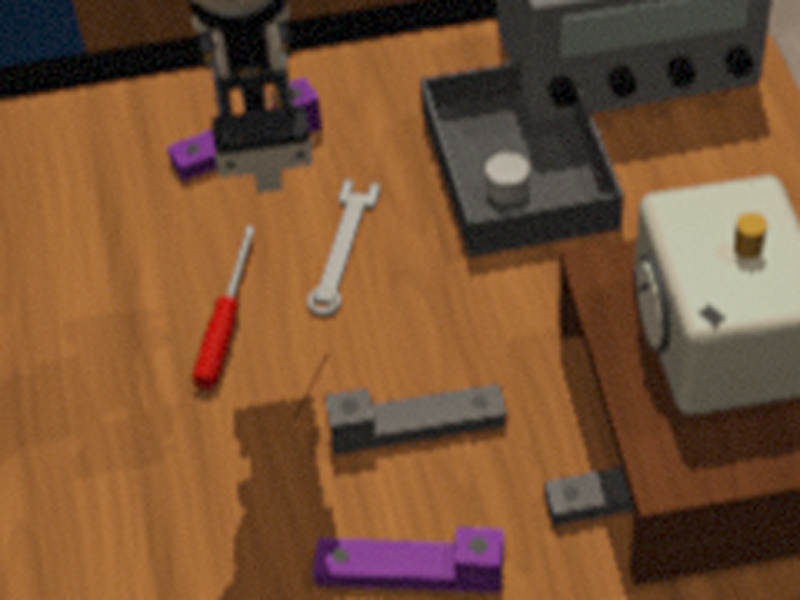

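The foot now lies clear: heel at crop (350,405), toe at (490,400), centre near (0.445, 0.257). The clamp parts all lie at nest x ≥ 97 mm, so a vertical body grip fits, biased slightly to -x. I'll regrasp at the centre of mass.

```bash
python3 - <<'E'
from h import *
yf=-.047; ax=np.array([np.cos(yf),np.sin(yf),0]); F=np.array([.445,.257,0]); G=F-.013*ax
o=down(yf-np.pi/2)
arm.movep(G+[0,0,.11],o)
print(arm.move_linear(G+[0,0,.0025],rate=.1,stop_force=8))
gripper_to(0.02,60)
s=arm.read_state();print(s["clock"],s["opening"],s["grasp_force"],s["position"],s["force"])
if s["opening"]>.03:
    arm.move_linear(G+[0,0,.06],rate=.08)
    s=arm.read_state();print(s["clock"],s["opening"],s["grasp_force"],s["position"],s["force"],s["wrist_torque"])
    for n in("top","scene"):
        sn=snapshot(n);P=cloud(sn).reshape(-1,3)
        I=sn["img"].astype(float);sat=(I.max(-1)-I.min(-1)).ravel()
        m=(sat<28)&(P[:,0]>.34)&(P[:,0]<.56)&(abs(P[:,1]-.256)<.03)&(P[:,2]>.02)&(P[:,2]<.125)
        p=P[m]
        for x in np.arange(.35,.54,.01):
            k=p[abs(p[:,0]-x)<.005]
            if len(k)>3:print(n,round(x,2),len(k),np.percentile(k[:,2],[50,90]).round(3),k[:,1].mean().round(4))
E
```

```text
False
19.35 0.020100097255089128 0.0 [0.43202585 0.25761968 0.00250914] [-0.16880052 -0.14457253 -0.07520546]
```

The fingers closed over the top of the foot, so the real fingertips are evidently higher than the reported TCP. I'll feel for the bench to calibrate.

```bash
python3 - <<'E'
from h import *
yf=-.047; ax=np.array([np.cos(yf),np.sin(yf),0]); F=np.array([.445,.257,0]); G=F-.013*ax
s=arm.read_state();z=s["position"][2]
arm.move_linear(G+[0,0,.03],rate=.1); gripper_to(.065,60)
r=arm.move_linear(G+[0,0,-.03],rate=.05,stop_force=5)
s=arm.read_state();print(r,s["clock"],s["opening"],s["position"],s["force"])
p=s["position"]+[0,0,.003]
arm.move_linear(p,rate=.05)
gripper_to(0.02,60)
s=arm.read_state();print(s["clock"],s["opening"],s["grasp_force"],s["position"],s["force"])
E
```

```text
True 21.7583 0.06481687694503757 [ 0.4318092   0.25741098 -0.02846273] [-1.80601206 -0.72637832  8.52097395]
22.5917 0.0355599807527833 59.99770402908325 [ 0.43174823  0.2576715  -0.02552795] [-0.54365867  1.2521616  -2.41061836]
```

The true fingertips are about 27 mm above the reported TCP (consistent with the body cloud), and the foot is now gripped at the body. Next I lift it, carry it over the nest and check.

```bash
python3 - <<'E'
from h import *
s=arm.read_state();p=s["position"]
arm.move_linear([p[0],p[1],.10],rate=.12)
arm.movep([.42,0,.17],down(YF-np.pi/2+.65))
arm.movep(nest(-.03,-.009,.14),down(YN))
arm.move_linear(nest(-.0015,-.009,.0345+.045),rate=.12)
s=arm.read_state();print(s["clock"],s["opening"],s["grasp_force"],s["position"],s["force"],s["q"].round(2))
for n in("top","scene"):
    sn=snapshot(n);P=cloud(sn);np.savez(n+"3",P=P,img=sn["img"]);P=P.reshape(-1,3)
    e=(P-NO)@np.c_[NX,NY,[0,0,1]]
    m=(abs(e[:,0])<.03)&(abs(e[:,1])<.1)&(e[:,2]>.09)&(e[:,2]<.165);e=e[m]
    for y in np.arange(-.095,.095,.01):
        k=e[abs(e[:,1]-y)<.005]
        if len(k)>3:print(n,'%.3f'%y,len(k),'z',np.median(k[:,2]).round(3),'x',k[:,0].min().round(3),k[:,0].max().round(3))
im=sn["img"][...,::-1];cv2.imwrite("pics/s4.png",cv2.resize(im[270:420,200:400],(800,600),interpolation=cv2.INTER_CUBIC))
E
```

```text
26.725 0.03556619147563556 59.994142055511475 [ 0.49920518 -0.24134907  0.07979439] [-0.25415102 -0.18046561 -7.76291375] [-0.12  0.52  0.67  1.92 -0.42  0.85  0.46]
top 0.015 13 z 0.129 x -0.003 0.016
top 0.025 25 z 0.128 x -0.017 0.013
top 0.035 31 z 0.128 x -0.02 0.014
top 0.045 37 z 0.127 x -0.02 0.017
top 0.055 36 z 0.127 x -0.022 0.016
top 0.065 33 z 0.128 x -0.021 0.015
top 0.075 35 z 0.126 x -0.02 0.016
top 0.085 32 z 0.126 x -0.021 0.016
scene -0.075 154 z 0.136 x -0.023 0.023
scene -0.065 76 z 0.15 x -0.023 0.023
scene -0.055 78 z 0.151 x -0.028 0.023
scene -0.045 72 z 0.151 x -0.024 0.014
scene -0.035 41 z 0.15 x -0.024 0.014
scene -0.025 37 z 0.127 x -0.028 0.021
scene -0.015 58 z 0.127 x -0.023 0.023
scene -0.005 29 z 0.127 x -0.017 0.015
scene 0.005 8 z 0.127 x -0.01 0.016
```

View pics/s4.png

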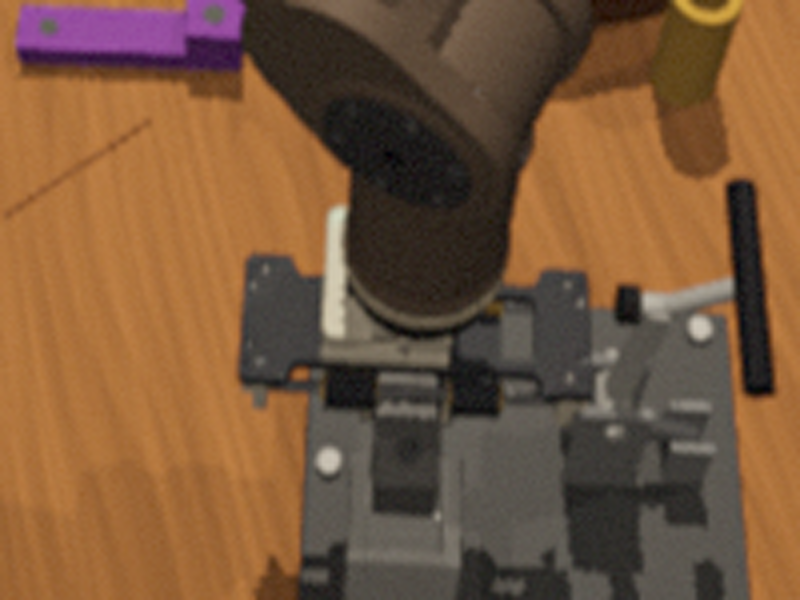

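The foot hangs level and square over the nest: heel at crop (405,450) above the pocket, body clear of the yoke at (600,450). I'll lower it and release.

```bash
python3 - <<'E'
from h import *
p=nest(-.0008,-.009,0)
arm.move_linear(p+[0,0,.05],rate=.1)
r=arm.move_linear(p+[0,0,.030],rate=.03,stop_force=8)
s=arm.read_state();print(r,s["clock"],s["position"],s["force"],s["wrist_torque"])
gripper_to(.055)
arm.dwell(.15)
z=arm.read_state()["position"]
arm.move_linear([z[0],z[1],.16],rate=.15)
arm.move_linear(nest(-.03,.06,.26),rate=.25)
for n in("top","scene"):
    sn=snapshot(n);P=cloud(sn);np.savez(n+"4",P=P,img=sn["img"]);P=P.reshape(-1,3)
    e=(P-NO)@np.c_[NX,NY,[0,0,1]]
    m=(abs(e[:,0])<.024)&(abs(e[:,1])<.1)&(e[:,2]>.065)&(e[:,2]<.125);e=e[m]
    for y in np.arange(-.095,.1,.01):
        k=e[abs(e[:,1]-y)<.005]
        if len(k)>3:print(n,'%.3f'%y,len(k),'z',np.median(k[:,2]).round(3),'x',k[:,0].min().round(3),k[:,0].max().round(3))
    if n=="scene":
        im=sn["img"][...,::-1];cv2.imwrite("pics/s5.png",cv2.resize(im[270:420,200:400],(800,600),interpolation=cv2.INTER_CUBIC))
print(arm.read_state()["clock"],arm.read_state()["q"].round(2))
E
```

```text
True 27.8 [ 0.50000784 -0.24133986  0.03439682] [-0.5556171   0.61721302  6.74239459] [0.0429775  0.39727404 0.04088848]
top 0.055 22 z 0.082 x -0.022 0.02
top 0.065 36 z 0.082 x -0.021 0.024
top 0.075 31 z 0.083 x -0.02 0.016
top 0.085 30 z 0.082 x -0.02 0.015
scene -0.095 90 z 0.08 x -0.024 0.024
scene -0.085 35 z 0.085 x -0.022 0.024
scene -0.075 135 z 0.088 x -0.022 0.023
scene -0.065 85 z 0.105 x -0.023 0.023
scene -0.055 77 z 0.105 x -0.023 0.023
scene -0.045 82 z 0.105 x -0.024 0.023
scene -0.035 43 z 0.104 x -0.024 0.023
scene -0.025 32 z 0.082 x -0.019 0.016
scene -0.015 67 z 0.081 x -0.019 0.016
scene -0.005 64 z 0.081 x -0.02 0.016
scene 0.005 64 z 0.082 x -0.02 0.016
scene 0.015 59 z 0.081 x -0.02 0.016
scene 0.025 61 z 0.081 x -0.018 0.016
scene 0.035 58 z 0.081 x -0.019 0.016
scene 0.045 61 z 0.081 x -0.023 0.024
scene 0.055 61 z 0.08 x -0.023 0.024
scene 0.065 61 z 0.082 x -0.024 0.023
scene 0.075 53 z 0.081 x -0.02 0.015
scene 0.085 34 z 0.08 x -0.019 0.015
30.25 [-0.4   0.25  0.79  1.77 -0.19  1.2   0.13]
```

View pics/s5.png

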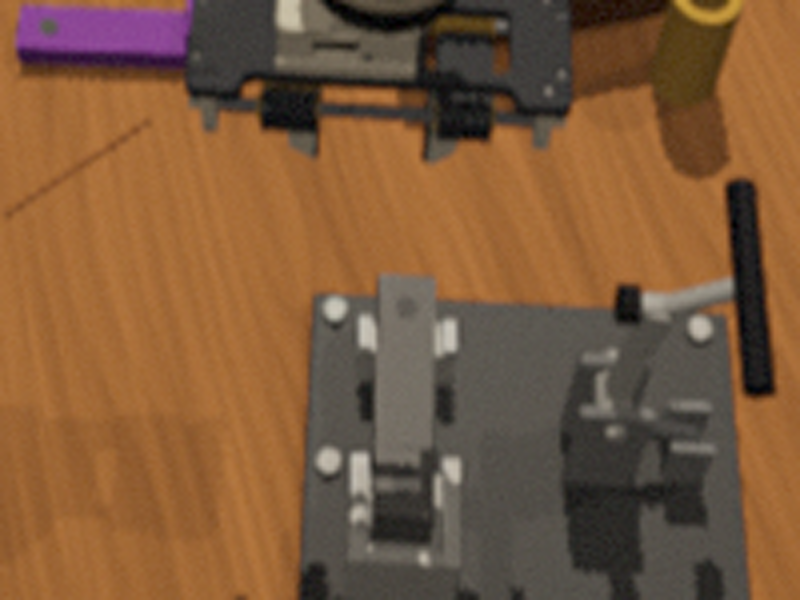

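The foot is seated: heel at crop (405,500) in the pocket, toe at (405,300) on the rest, top at 82 mm. Now the clamp.

```bash
cat >> h.py <<'E'
def bar(phi,y=.040,dz=0):
    a=np.radians(165.5)-(1.65-phi); return nest(.120+.160*np.cos(a),y,.105+.160*np.sin(a)-.0446+dz)
E
python3 - <<'E'
from h import *
gripper_to(.05)
arm.movep(bar(0,dz=.07),down(YN))
print(arm.move_linear(bar(0),rate=.12,stop_force=8))
gripper_to(0,40)
s=arm.read_state();print(s["clock"],s["opening"],s["grasp_force"],s["position"],s["force"],s["q"].round(2))
if s["opening"]>.012:
    for ph in np.linspace(0,1.65,12)[1:]:
        arm.move_linear(bar(ph),rate=.12)
        s=arm.read_state();print(round(ph,2),s["opening"].round(4),s["force"].round(1))
    gripper_to(.03); arm.dwell(.6)
    sn=snapshot("scene");cv2.imwrite("pics/s6.png",cv2.resize(sn["img"][270:420,200:400,::-1],(800,600),interpolation=cv2.INTER_CUBIC))
    e=(cloud(sn).reshape(-1,3)-NO)@np.c_[NX,NY,[0,0,1]]
    k=e[(abs(e[:,0]+.035)<.03)&(e[:,1]>-.06)&(e[:,1]<-.0)&(e[:,2]>.12)&(e[:,2]<.2)]
    print('bar',len(k),k.mean(0).round(4),k[:,2].max(),k[:,0].min(),k[:,0].max(),arm.read_state()["clock"])
E
```

```text
False
32.8 0.0167851739694969 39.999786615371704 [ 0.68018746 -0.24898767  0.21182313] [ 4.22970028 -1.01805041 -0.03137374] [-0.14  0.69  0.79  1.31 -0.48  1.33  0.33]Traceback (most recent call last):
  File "<stdin>", line 10, in <module>
AttributeError: 'float' object has no attribute 'round'
```

```bash
python3 - <<'E'
from h import *
for ph in np.linspace(0,1.65,12)[2:]:
    arm.move_linear(bar(ph),rate=.12)
    s=arm.read_state();print(round(ph,2),round(s["opening"],4),s["force"].round(1))
    if s["opening"]<.012: break
else:
    gripper_to(.03); arm.dwell(.6)
    sn=snapshot("scene");cv2.imwrite("pics/s6.png",cv2.resize(sn["img"][270:420,200:400,::-1],(800,600),interpolation=cv2.INTER_CUBIC))
    e=(cloud(sn).reshape(-1,3)-NO)@np.c_[NX,NY,[0,0,1]]
    k=e[(abs(e[:,0]+.035)<.03)&(e[:,1]>-.06)&(e[:,1]<-.0)&(e[:,2]>.12)&(e[:,2]<.2)]
    print('bar',len(k),k.mean(0).round(4),k[:,2].max(),k[:,0].min(),k[:,0].max(),arm.read_state()["clock"])
E
```

```text
0.3 0.0166 [ 9.5 -4.1  4.2]
0.45 0.0164 [ 7.6 -1.4 14.4]
0.6 0.0167 [ 3.8 -0.8 12.6]
0.75 0.017 [-1.  -0.2  9.1]
0.9 0.0169 [-2.2  2.2  6.3]
1.05 0.0168 [-0.8  0.1 -4. ]
1.2 0.0168 [  4.5  -1.  -10.6]
1.35 0.017 [  5.1  -0.3 -11.3]
1.5 0.0169 [  6.1  -0.3 -11.9]
1.65 0.0167 [  7.7  -0.4 -12. ]
bar 223 [-0.0336 -0.0281  0.1487] 0.157488506959647 -0.0438699079978409 -0.00756815017310786 37.775
```

View pics/s6.png

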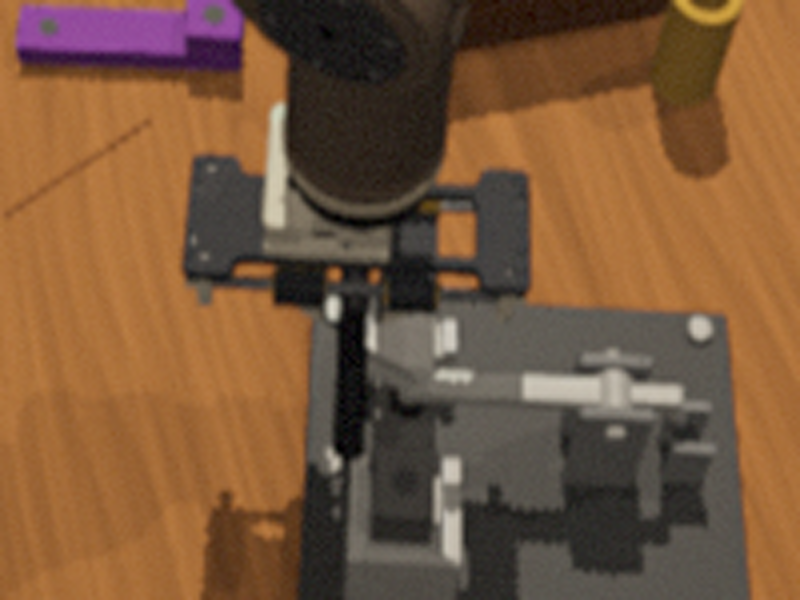

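The clamp is shut on the foot: bar at crop (350,390), 145 mm high, pad on the body at (405,385). I'll swing it back open.

```bash
python3 - <<'E'
from h import *
arm.dwell(.3)
gripper_to(0,60)
print(round(arm.read_state()["opening"],4))
for ph in np.linspace(1.65,0,12)[1:]:
    arm.move_linear(bar(ph),rate=.12)
    s=arm.read_state();print(round(ph,2),round(s["opening"],4),s["force"].round(1))
    if s["opening"]<.012: break
else:
    gripper_to(.045); arm.dwell(.3)
    arm.move_linear(bar(0,dz=.08),rate=.15)
    arm.move_linear(nest(.05,.15,.30),rate=.25)
    arm.dwell(.5)
    sn=snapshot("scene");cv2.imwrite("pics/s7.png",cv2.resize(sn["img"][270:420,200:400,::-1],(800,600),interpolation=cv2.INTER_CUBIC))
    for n in("scene","top"):
        sn=snapshot(n);e=(cloud(sn).reshape(-1,3)-NO)@np.c_[NX,NY,[0,0,1]]
        k=e[(abs(e[:,0]-.17)<.03)&(abs(e[:,1])<.06)&(e[:,2]>.245)&(e[:,2]<.29)];print(n,'bar',len(k),k.mean(0).round(4))
        for a,b,z in((-.03,.04,.07),(.07,.085,.07),(-.07,-.045,.095)):
            k=e[(abs(e[:,0])<.023)&(e[:,1]>a)&(e[:,1]<b)&(e[:,2]>z)&(e[:,2]<.12)];print(a,k[:,0].min().round(3),k[:,0].max().round(3),np.median(k[:,2]).round(4))
    print(arm.read_state()["clock"])
E
```

```text
0.0167
1.5 0.0167 [  5.7  -3.3 -15.4]
1.35 0.0168 [ -1.4  -0.6 -13.6]
1.2 0.0168 [-8.9  2.3 -4.3]
1.05 0.0162 [-19.1   7.7  10.2]
0.9 0.0167 [-30.1  13.7  32. ]
0.75 0.0165 [-16.4   8.1  29.5]
0.6 0.0168 [-4.   2.9 14.7]
0.45 0.0165 [ 2.4 -1.2  5.3]
0.3 0.0166 [ 3.4 -3.1  3.1]
0.15 0.0164 [ 3.5 -3.6 -0.8]
0.0 0.0167 [ 4.5 -5.1 -2.6]
scene bar 486 [ 0.1698 -0.0023  0.2614]
-0.03 -0.02 0.016 0.0812
0.07 -0.019 0.015 0.0809
-0.07 -0.019 0.015 0.1054
top bar 140 [ 0.1684 -0.0174  0.262 ]
-0.03 -0.021 0.017 0.0822Traceback (most recent call last):
  File "<stdin>", line 19, in <module>
    return umr_minimum(a, axis, None, out, keepdims, initial, where)
ValueError: zero-size array to reduction operation minimum which has no identity
```

View pics/s7.png

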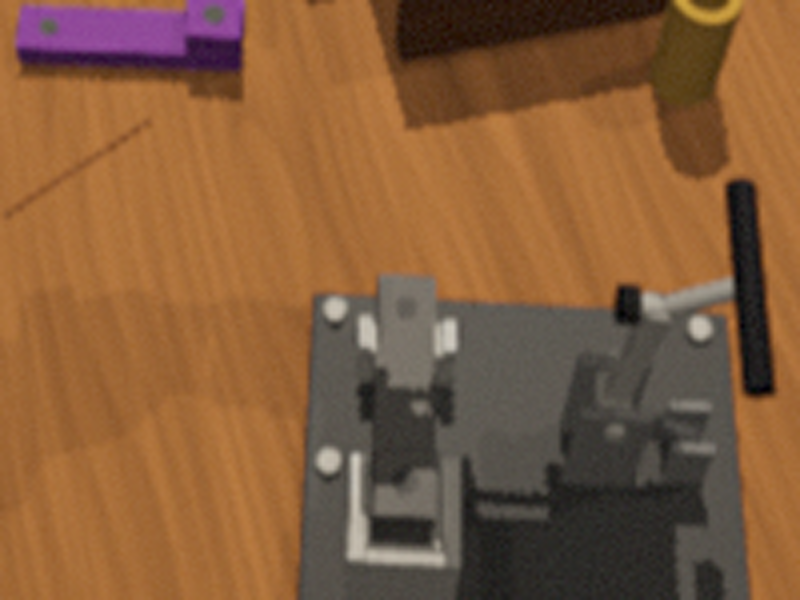

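The clamp is fully open again (bar at crop (750,285), as at the start), the foot is seated, the sleeve is standing and the arm is clear.

```bash
python3 -c "
from h import *
print(arm.close_job(),arm.read_state()['clock'])"
```

```text
the job is handed in; nothing more can be done
the job is handed in; nothing more can be done
```

The heeled foot is seated in the nest after the clamp was shut on it and swung back fully open; the plain foot was not moved, the sleeve is standing, and the job is handed in (no verdict was shown).

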